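# Load two sample tubes into the reader and slide them home

## Task

Take both teal-capped sample tubes out of the white rack and stand one in each of the two pockets of the blue carriage, pushed right down. Then push the carriage along its slide towards the white reader head until it snaps over its spring detent and is fully home, and only then press the green start button on top of the reader head. Leave the two dropper bottles and the small beaker where they stand.

Things in the scene. Friction and masses are not known exactly. Their poses are not given: they have to be found in the camera images.
- station: tube reading station, fixed: grey base 230 x 200 mm, origin under its centre on the table, z up; x is the slide direction, away from the robot, to home. White reader head, 95 mm high, at x 59 to 114, y -95 to 95 mm; the blue carriage, 75 (x) x 156 mm (y), slides in front of it. Aluminium detent housing at x -19 to 8, y 92 to 108 mm, 66 mm high.
- sample_rack: white tube rack, fixed, across from the station (sides vary; an empty wire rack, 90 mm high, lies between them), 75 (x) x 225 mm (y), top 50 mm above the table; origin under its centre, z up. Three holes 39 mm in diameter, 42 mm deep, on its y axis at -75, 0 and +75 mm; a tube stands in each outer hole, the middle one is empty. The tops of the tubes are 102 mm above the table.
- tube_a_mid (a point): clear sample tube with a ribbed teal screw cap, 94 mm tall, 60 g; body 33.6 mm in diameter, cap 41 mm over the top 19 mm. This point is its centre, half-way up (47 mm from foot and top); z is its long axis. It starts upright in an outer hole of the white rack.
- tube_b_mid (a point): clear sample tube with a ribbed teal screw cap, 94 mm tall, 60 g; body 33.6 mm in diameter, cap 41 mm over the top 19 mm. This point is its centre, half-way up (47 mm from foot and top); z is its long axis. It starts upright in an outer hole of the white rack.
- pocket_left (a point): left (+y) pocket of the blue carriage: blind hole 38 mm in diameter, 40 mm deep. Point: centre of its mouth in the carriage's top face, 60 mm above the table; moves with the carriage. A black funnel collar, 9 mm high, 46 mm wide inside at its top, stands round it. A tube on the bottom has its centre 7 mm, its top 54 mm above this point. The pockets are 76 mm apart across the slide. x is the push direction.
- pocket_right (a point): right (-y) pocket of the blue carriage: blind hole 38 mm in diameter, 40 mm deep. Point: centre of its mouth in the carriage's top face, 60 mm above the table; moves with the carriage. A black funnel collar, 9 mm high, 46 mm wide inside at its top, stands round it. A tube on the bottom has its centre 7 mm, its top 54 mm above this point. The pockets are 76 mm apart across the slide. x is the push direction.
- push_tab (a point): upright aluminium tab on the middle of the carriage's near edge, 50 mm wide (y), 9 mm thick (x); its black rubber top, 11 mm thick, ends 108 mm above the table. This point is on its near face, 85 mm above the table, 49 mm nearer the robot than the line of pocket centres; the space before it is free. x is the push direction.
- carriage (a joint): position of the carriage on its slide, m: 0 fully out (nearest the robot), 0.080 fully home at the end stop; starts between 0 and 0.03. It stays where it is left (1.5 N friction). From 0.067 on a spring plunger resists with up to about 8 N; past 0.0745 it snaps the carriage to 0.080 and holds it there.
- start_button (a joint): travel of the start button in m: 0 released, 0.006 fully down (about 5 N); it springs back. Pressed means beyond 0.004.
- start_button_top (a point): centre of the top face of the green round push button, 28 mm in diameter, in a black housing on top of the reader head; pressed straight down.
- bottle_1_mid (a point): white dropper bottle, 50 mm in diameter, 100 mm tall, standing loose behind the empty wire rack, on the right; this point is half-way up. Bystander.
- bottle_2_mid (a point): white dropper bottle, 50 mm in diameter, 100 mm tall, standing loose behind the empty wire rack, on the left; this point is half-way up. Bystander.
- beaker_mid (a point): small clear beaker, 76 mm across, 85 mm tall, standing loose at the right; this point is half-way up. Bystander.
There are look-alikes about, which are no part of the job. What is shaped like the part that bears tube_b_mid but orange or purple is not meant.

How it is judged:
By the outcome, as a careful person would: the job done as asked, in the order asked, and still so for the second after the job is handed in, with the robot touching nothing.
It also fails if it takes over 72 s, if anything falls off the work surface, if the arm or the gripper's body presses on something with over 40 N, if the wrist force passes 120 N, or if a joint passes its speed limit or range.

## Robot

A 7-joint arm with a two-finger parallel gripper is mounted at the origin on a cart in front of the work surface, level with it; the furniture and walls round the work are solid. World frame = base frame: x ahead of the robot, y to its left, z up, the work surface at z = 0. Lengths are in m, angles in rad, forces in N, time in s.
With the tool pointing down it reaches from about 0.4 to 0.9 m from the base axis. Payload 5.5 kg.
Tool frame: the origin (TCP) lies midway between the tips of the shut fingers; the grasp point (between the pads) lies 19 mm behind it; x points along the fingers, y is the direction in which the jaws open and shut, and the axes are right-handed (so a half turn about x gives the same grasp; the last joint's range is limited). The gripper opens to 92 mm and grips with 3 to 60 N. Pads are 19 mm wide; open, the fingers measure 130 mm over their backs; the gripper's body (75 mm by 190 mm) begins 47 mm behind the grasp point.
Start: joints at [-1.059, 0.501, -0.427, 1.55, 0.221, 1.138, -0.21], TCP at [0.16, 0.63, 0.227] pointing down, gripper open.
Joint ranges: [-2.88, 2.88], [-0.31, 2.03], [-1.54, 1.56], [0.2, 2.42], [-1.41, 4.55], [0.19, 2.02], [-2.57, 2.57]. Speed limits (rad/s): [2.57, 2.57, 3.14, 3.14, 3.14, 3.14, 3.14].

## Interface

Orientations are given as a 3x3 rotation matrix whose columns are the frame's x, y, z axes.
In Python, from bench import goto, servo_line, movej, set_gripper, sleep, ik, get_obs, read_camera, calibration, Unreachable, job_done gives the robot as it stands. Calls block until the motion is done:
- goto(position, orientation): joint-space move of the TCP to a pose.
- servo_line(position, rotation=None, rate=0.15, stop_force=None): straight line of the TCP; rotation=None keeps the orientation; rate is the mean speed in m/s. With stop_force (N) it stops when the force on the tool has changed by that much, and returns True; else False.
- movej(angles): joint-space move.
- set_gripper(opening, force=None): finger opening in m; force is the grip in N (None keeps the last); returns when the fingers have stopped.
- sleep(seconds).
- ik(position, orientation): joint angles nearest the present ones, or None.
- get_obs(): the state.
- read_camera(name): name is "side" or "top" or "wrist"; returns the picture (384x512x3 uint8, blue, green, red); there is no depth.
- calibration(name): a dict with "camera_matrix" (3x3 intrinsics, pixels), "dist_coeffs" ([k1, k2, p1, p2, k3] as OpenCV has them; the pictures are not rectified), "position" and "orientation" of the camera in the world; the wrist camera has in their place "hand_eye" (4x4, takes a point from camera to tool coordinates, whose origin is the TCP and whose axes are the tool frame's). Camera axes: x right, y down, z forward; pixel columns grow to the right and rows downward; lengths in m; the calibration is good to about 2 mm. A picture is of the moment at which its call begins: read the wrist's pose just before it. calibration takes no time and is no camera call.
A pose or a line that the arm cannot do raises Unreachable and nothing moves.
- job_done(): hands the job in, once; it reports no verdict.
The state is a dict: "time_s": time; "q": joint angles; "dq": joint speeds; "joint_torque": joint torques, N m; "position": TCP position; "orientation": TCP orientation; "ft_force": force on the tool from outside, world axes, zero at the start; "wrist_torque": the same for the moment, N m; "grip_width": finger opening in m.
Only numpy, scipy, OpenCV 4.12 (cv2) and the standard library are available. Lean on these libraries where they do the work, as an engineer would, in place of code of your own. Each camera call takes 0.05 s, during which the arm holds its last target.

## Working session

There is one attempt and no reset: what is moved stays moved. The work goes in short steps, each a Python script; the robot and the scene stay as the last script left them, time stands still between calls to the robot, and variables do not carry over. Pictures are saved under pics/ and viewed, and the job is handed in when it is done.

```bash
mkdir -p pics; ls
python3 - <<'E'
from bench import *
import cv2,numpy as np
o=get_obs();print(o["time_s"],o["position"],o["orientation"],o["grip_width"])
for n in ("top","side","wrist"):
    cv2.imwrite(f"pics/{n}0.png",read_camera(n)); c=calibration(n); print(n,{k:np.round(v,4).tolist() for k,v in c.items()})
E
```

```text
pics
0.0 [0.15992529 0.62927191 0.22566719] [[-5.20977576e-04  2.46154331e-01  9.69230506e-01]
 [-1.91653601e-03  9.69228612e-01 -2.46154880e-01]
 [-9.99998028e-01 -1.98580634e-03 -3.31827339e-05]] 0.09181325745494244
top {'camera_matrix': [[431.9108, 0.0, 264.0499], [0.0, 431.9108, 189.427], [0.0, 0.0, 1.0]], 'dist_coeffs': [-0.1516, 0.0, 0.0, 0.0, 0.0], 'position': [0.343, -0.0545, 1.3211], 'orientation': [[-0.0265, -0.9861, 0.164], [-0.9994, 0.0295, 0.0158], [-0.0204, -0.1635, -0.9863]]}
side {'camera_matrix': [[349.4327, 0.0, 258.8988], [0.0, 349.4327, 193.5502], [0.0, 0.0, 1.0]], 'dist_coeffs': [-0.107, 0.0, 0.0, 0.0, 0.0], 'position': [0.6044, 1.0561, 0.6046], 'orientation': [[-0.9981, 0.0139, -0.0602], [0.0606, 0.4048, -0.9124], [0.0117, -0.9143, -0.4049]]}
wrist {'camera_matrix': [[296.956, 0.0, 256.0643], [0.0, 296.956, 191.6174], [0.0, 0.0, 1.0]], 'dist_coeffs': [-0.0795, 0.0, 0.0, 0.0, 0.0], 'hand_eye': [[0.0001, -0.257, 0.9664, -0.157], [1.0, 0.0009, 0.0001, -0.0007], [-0.0009, 0.9664, 0.257, -0.0702], [0.0, 0.0, 0.0, 1.0]]}
```

View pics/top0.png

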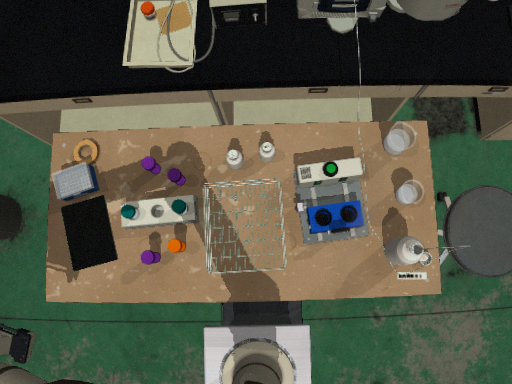

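View pics/side0.png

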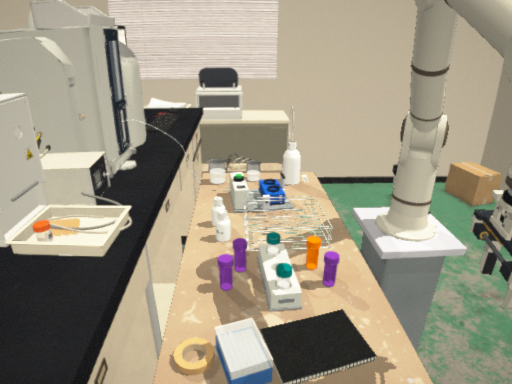

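View pics/wrist0.png

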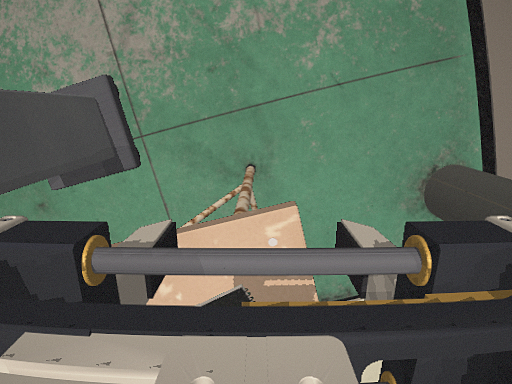

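The top view shows the rack on the left with teal caps at about (129,211) and (179,206). The purple and orange tubes at (151,164), (177,176), (151,257) and (176,246) are look-alikes and stand outside the rack. The station is on the right: button (331,169), pockets (324,216) and (349,214). Next I'll enlarge both areas to confirm and measure.

```bash
cat > h.py <<'E'
import cv2,numpy as np
from bench import *
def ray(n,uv,wp=None):
    c=calibration(n);K=np.array(c["camera_matrix"]);d=np.array(c["dist_coeffs"])
    p=cv2.undistortPoints(np.array([[uv]],float),K,d)[0,0]
    if n=="wrist":
        T=np.eye(4);T[:3,:3]=wp[1];T[:3,3]=wp[0];T=T@np.array(c["hand_eye"]);R=T[:3,:3];o=T[:3,3]
    else: R=np.array(c["orientation"]);o=np.array(c["position"])
    return o,R@np.array([p[0],p[1],1.])
def atz(n,uv,z,wp=None):
    o,d=ray(n,uv,wp);return o+d*(z-o[2])/d[2]
def proj(n,P,wp=None):
    c=calibration(n);K=np.array(c["camera_matrix"]);d=np.array(c["dist_coeffs"])
    if n=="wrist":
        T=np.eye(4);T[:3,:3]=wp[1];T[:3,3]=wp[0];T=T@np.array(c["hand_eye"]);R=T[:3,:3];o=T[:3,3]
    else: R=np.array(c["orientation"]);o=np.array(c["position"])
    P=np.atleast_2d(P);Pc=(P-o)@R
    return cv2.projectPoints(Pc,np.zeros(3),np.zeros(3),K,d)[0][:,0]
def blob(im,lo,hi,box=None):
    hsv=cv2.cvtColor(im,cv2.COLOR_BGR2HSV);m=cv2.inRange(hsv,np.array(lo),np.array(hi))
    if box: k=np.zeros_like(m);x0,y0,x1,y1=box;k[y0:y1,x0:x1]=255;m&=k
    n,l,s,c=cv2.connectedComponentsWithStats(m)
    return [(s[i,4],c[i].round(1).tolist(),s[i,:4].tolist()) for i in range(1,n) if s[i,4]>8]
E
python3 - <<'E'
from h import *
im=cv2.imread("pics/top0.png")
cv2.imwrite("pics/c_rack.png",cv2.resize(im[150:280,110:210],None,fx=5.5,fy=4.6 if 0 else 4.6,interpolation=cv2.INTER_CUBIC)[:600]) if 0 else cv2.imwrite("pics/c_rack.png",cv2.resize(im[145:275,110:210],None,fx=4.5,fy=4.5,interpolation=cv2.INTER_CUBIC))
cv2.imwrite("pics/c_stat.png",cv2.resize(im[145:250,285:375],None,fx=5.5,fy=5.5,interpolation=cv2.INTER_CUBIC))
for b in blob(im,(80,80,30),(98,255,255),(100,180,220,240)): print("teal",b,atz("top",b[1],.1).round(4))
for b in blob(im,(55,100,60),(70,255,255),(310,150,350,185)): print("green",b)
E
```

```text
teal (np.int32(149), [178.5, 205.8], [172, 199, 14, 14]) [0.5056 0.2125 0.1   ]
teal (np.int32(155), [127.6, 211.1], [121, 205, 15, 14]) [0.494  0.3634 0.1   ]
green (np.int32(76), [330.6, 168.0], [326, 164, 10, 9])
```

View pics/c_rack.png

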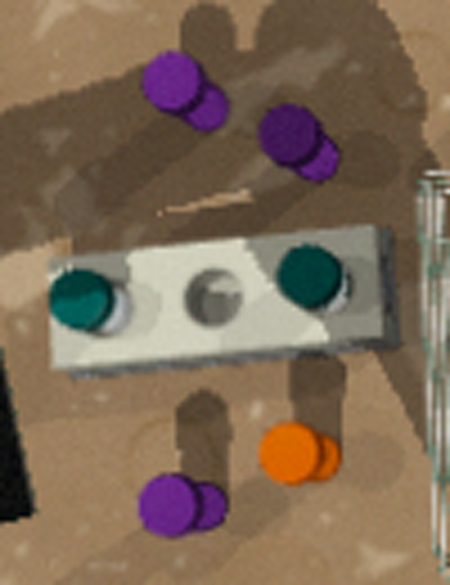

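View pics/c_stat.png

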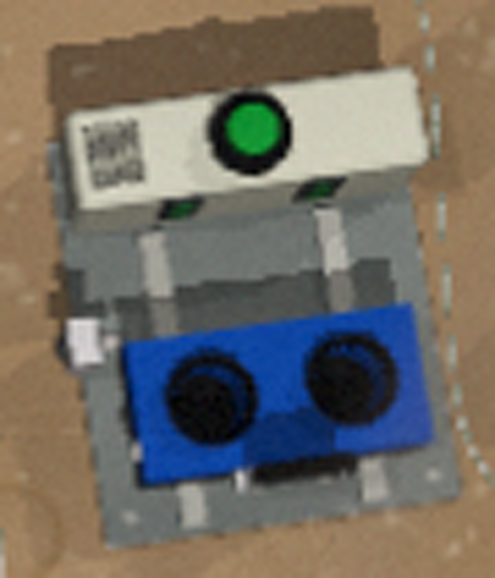

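The crops confirm the two teal-capped tubes in the outer holes of the white rack. Their spacing measures 151 mm, against 150 mm expected. Next is the station frame.

Run:
```python
from h import *
from scipy.optimize import least_squares
im=cv2.imread("pics/top0.png")
f=lambda c:np.array([c[0]/5.5-.41+285,c[1]/5.5-.41+145])
L=atz("top",f((211,397)),.069);R=atz("top",f((351,378)),.069)
print("collars",L,R,np.linalg.norm(L-R),np.degrees(np.arctan2(-(L-R)[0],(L-R)[1])))
B=atz("top",(330.6,168.0),.105);print("button",B)
cc=[atz("top",f(c),.06) for c in((125,343),(412,305),(433,442),(142,486))];print("carr",np.round(cc,4),np.mean(cc,0))
hc=[atz("top",f(c),.095) for c in((65,112),(415,68),(430,160),(75,212))];print("head",np.round(hc,4),np.mean(hc,0))
bc=[atz("top",f(c),.0) for c in((105,545),(460,495))];print("base near",np.round(bc,4))
for n in ("top",):
    print("wire rack left edge", atz("top",(205,183),.09),atz("top",(208,272),.09))
    print("bottles",atz("top",(234,158),.1),atz("top",(267,150),.1))
for g in ((.5056,.2125),(.494,.3634)):
    print(ik([g[0],g[1],.073],np.array([[0,0,1],[0,1,0],[-1,0,0.]])),)
```

```text
collars [ 0.46533931 -0.20371239  0.069     ] [ 0.47308196 -0.27877173  0.069     ] 0.07545762460409666 5.889438976153351
button [ 0.60193868 -0.22835622  0.105     ]
carr [[ 0.4966 -0.1601  0.06  ]
 [ 0.5124 -0.3157  0.06  ]
 [ 0.4383 -0.3226  0.06  ]
 [ 0.42   -0.166   0.06  ]] [ 0.46681368 -0.24109304  0.06      ]
head [[ 0.616  -0.1308  0.095 ]
 [ 0.6347 -0.3182  0.095 ]
 [ 0.5846 -0.3229  0.095 ]
 [ 0.5622 -0.1339  0.095 ]] [ 0.59937002 -0.22644423  0.095     ]
base near [[ 0.3917 -0.1495  0.    ]
 [ 0.4127 -0.3489  0.    ]]
wire rack left edge [0.57173951 0.13672794 0.09      ] [0.31548227 0.13014272 0.09      ]
bottles [0.64124658 0.0500265  0.1       ] [ 0.6621097  -0.04662914  0.1       ]
[-0.20812984  0.51150932 -0.29833844  1.92542535  0.21613715  0.73540991
  0.9392689 ]
[-0.40888992  0.61312302 -0.36046298  1.7589323   0.28116481  0.82043272
  0.66841872]
```

```bash
cat >> h.py <<'E'
def rot(yaw):
    c,s=np.cos(yaw),np.sin(yaw)
    return np.array([[c,-s,0],[s,c,0],[0,0,1.]])@np.array([[0,0,1],[0,1,0],[-1,0,0.]])
E
python3 - <<'E'
from h import *
y=np.radians(4.4)
goto([.5,.288,.25],rot(y))
o=get_obs();im=read_camera("wrist");cv2.imwrite("pics/w1.png",im)
np.save("w1.npy",np.c_[o["orientation"],o["position"]])
wp=(o["position"],o["orientation"]);print(o["time_s"],o["position"])
print(proj("wrist",[[.5056,.2125,.102],[.494,.3634,.102]],wp))
for b in blob(im,(80,80,30),(98,255,255)): print("teal",b,atz("wrist",b[1],.1,wp).round(4))
E
```

```text
1.9083 [0.49925776 0.2894092  0.25003405]
[[183.26542512 182.04820111]
 [326.1817176  182.42766277]]
teal (np.int32(1134), [186.1, 178.9], [167, 160, 39, 39]) [0.5024 0.215  0.1   ]
teal (np.int32(1152), [324.8, 179.5], [306, 160, 39, 39]) [0.4914 0.362  0.1   ]
```

View pics/w1.png

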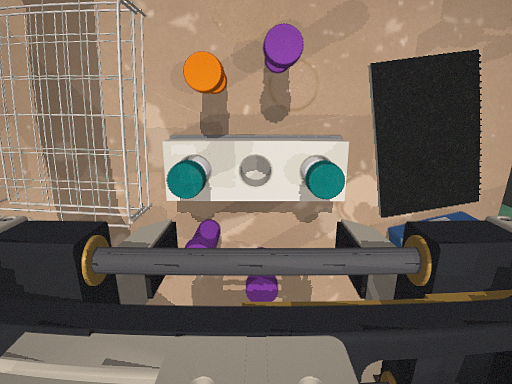

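The wrist view shows the caps at (186,179) and (325,180), agreeing with the top view to about 3 mm. I'll use the average, grasp the right tube, and check it in hand.

Run:
```python
from h import *
R=rot(np.radians(4.4))
set_gripper(.062,25)
g=np.array([.5035,.2135])
goto([*g,.15],R)
print(servo_line([*g,.073],rate=.12,stop_force=15))
set_gripper(0,25)
o=get_obs();print(o["time_s"],o["position"],o["grip_width"],o["ft_force"])
servo_line([*g,.27],rate=.2)
o=get_obs();wp=(o["position"],o["orientation"]);im=read_camera("wrist");cv2.imwrite("pics/w2.png",im)
print(o["time_s"],o["position"],o["grip_width"],o["ft_force"])
# look at the station
y=np.radians(5.9)
goto([.58,-.235,.27],rot(y))
o=get_obs();im=read_camera("wrist");cv2.imwrite("pics/w3.png",im);cv2.imwrite("pics/top3.png",read_camera("top"))
np.save("w3.npy",np.c_[o["orientation"],o["position"]]);print(o["time_s"],o["position"],o["grip_width"])
```

```text
False
4.4917 [0.50397247 0.21357745 0.07350994] 0.04025866486409887 [0.83054568 0.10936518 2.87184343]
5.625 [0.50267194 0.21307183 0.26868694] 0.040621471020058204 [-0.30185854  0.11214075 -0.57720034]
7.3417 [ 0.58065101 -0.23285291  0.26995326] 0.040182073377699454
```

View pics/w2.png

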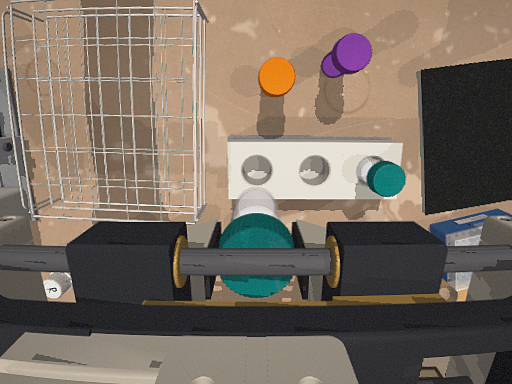

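View pics/w3.png

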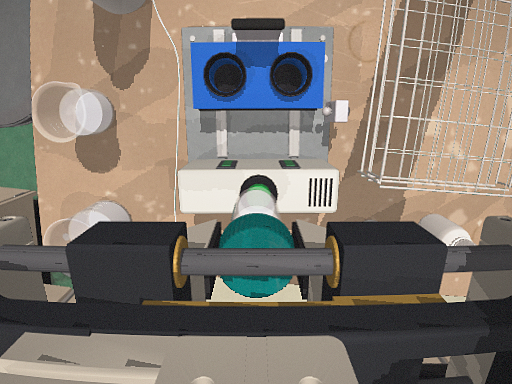

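Run:
```python
from h import *
im=cv2.imread("pics/w3.png")
a=np.load("w3.npy");wp=(a[:,3],a[:,:3])
# tube cap: predicted outline vs measured
t=np.linspace(0,2*np.pi,72)
for dz in(-.003,0,.003):
    pts=np.concatenate([np.c_[np.full(72,x),.0205*np.cos(t),dz+.0205*np.sin(t)] for x in(-.029,-.010)])
    p=proj("wrist",pts@wp[1].T+wp[0],wp);print(dz,p.min(0),p.max(0))
print([b for b in blob(im,(80,80,30),(98,255,255),(200,200,320,310)) if b[0]>100])
cr=im[10:130,170:350];cv2.imwrite("pics/w3c.png",cv2.resize(cr,None,fx=4.4,fy=4.4,interpolation=cv2.INTER_CUBIC))
m=cv2.inRange(cv2.cvtColor(im,cv2.COLOR_BGR2HSV),np.array((105,120,60)),np.array((125,255,255)))
k=np.zeros_like(m);k[20:130,170:350]=255;m&=k
cs,h=cv2.findContours(m,cv2.RETR_CCOMP,cv2.CHAIN_APPROX_NONE)
for c,hh in zip(cs,h[0]):
    if len(c)>40:
        if hh[3]>=0:
            e=cv2.fitEllipse(c);print("hole",e,atz("wrist",e[0],.069,wp).round(4),atz("wrist",e[0],.060,wp).round(4))
        else:
            b=cv2.boxPoints(cv2.minAreaRect(c));print("outer",b.round(1).tolist())
```

```text
-0.003 [213.47949643 206.13976264] [299.35420974 296.18876925]
0 [213.73516476 211.6219785 ] [299.08235486 301.32181567]
0.003 [213.99021761 217.04668239] [298.81128989 306.38472878]
[(np.int32(2045), [256.0, 232.9], [218, 214, 77, 34]), (np.int32(1139), [256.0, 284.5], [220, 276, 72, 22])]
outer [[272.5, 68.5], [290.0, 51.0], [313.5, 74.5], [296.0, 92.0]]
outer [[201.0, 73.69999694824219], [226.1999969482422, 50.900001525878906], [243.39999389648438, 69.80000305175781], [218.10000610351562, 92.69999694824219]]
outer [[191.0, 108.0], [191.0, 42.0], [324.0, 42.0], [324.0, 108.0]]
hole ((290.66259765625, 73.81169128417969), (43.18993377685547, 45.37300491333008), 8.152313232421875) [ 0.4627 -0.2056  0.069 ] [ 0.4615 -0.2048  0.06  ]
hole ((224.46444702148438, 74.14328002929688), (43.3162956237793, 45.35789489746094), 177.64056396484375) [ 0.4711 -0.2808  0.069 ] [ 0.4701 -0.2818  0.06  ]
```

View pics/w3c.png

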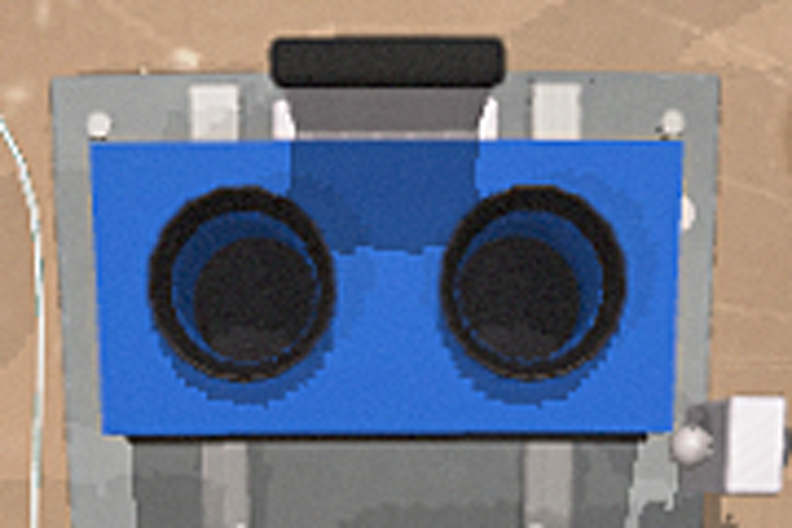

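Both pockets show clearly: the collars in w3 are at (291,74) and (225,74), 75.7 mm apart. The tube sits centred in the jaws. I'll average the two cameras and insert it into the right pocket.

Run:
```python
from h import *
R=rot(np.radians(6.1))
p=np.array([.4721,-.2798])
goto([*p,.165],R)
o=get_obs();print(o["time_s"],o["position"])
print(servo_line([*p,.125],rate=.12,stop_force=8)); print(get_obs()["position"],get_obs()["ft_force"])
print(servo_line([*p,.083],rate=.06,stop_force=12))
o=get_obs();print(o["time_s"],o["position"],o["ft_force"],o["grip_width"])
cv2.imwrite("pics/w4.png",read_camera("wrist"))
```

```text
8.1167 [ 0.47367749 -0.27943372  0.16587729]
True
[ 0.47416412 -0.27940673  0.12440142] [ 0.23632376 -0.2997472   4.12085418]
True
9.125 [ 0.47254621 -0.27941725  0.08496156] [-0.22434415  0.54552959  5.4585898 ] 0.04044830878451694
```

View pics/w4.png

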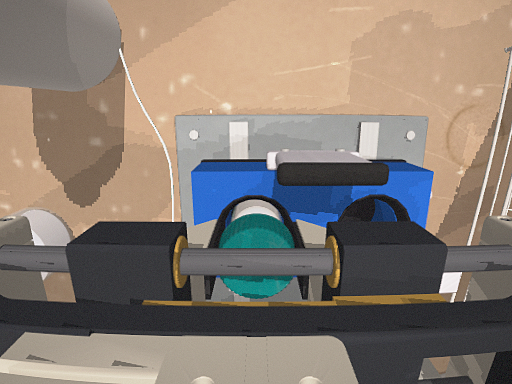

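The tube is in the pocket. It stopped at TCP z 0.085, which matches the expected bottom of 0.0855. I'll release it and fetch the second.

Run:
```python
from h import *
set_gripper(.058)
servo_line([.4721,-.2798,.19],rate=.2)
im=read_camera("wrist");cv2.imwrite("pics/w5.png",im)
R=rot(np.radians(4.4))
g=np.array([.492,.3631])
goto([*g,.2],R)
print(servo_line([*g,.073],rate=.15,stop_force=15))
set_gripper(0,25)
o=get_obs();print(o["time_s"],o["position"],o["grip_width"],o["ft_force"])
servo_line([*g,.27],rate=.2)
o=get_obs();print(o["time_s"],o["position"],o["grip_width"])
p=np.array([.4640,-.2047])
goto([*p,.22],rot(np.radians(6.1)))
o=get_obs();print(o["time_s"],o["position"],o["grip_width"])
cv2.imwrite("pics/w6.png",read_camera("wrist"))
```

```text
False
14.1667 [0.4925001  0.3634785  0.07376878] 0.04049272358606964 [0.24129053 0.06219655 4.3717346 ]
15.3 [0.49134126 0.36240948 0.26852731] 0.039971909446509565
17.35 [ 0.46475278 -0.20354184  0.22013401] 0.03994866231671858
```

View pics/w5.png

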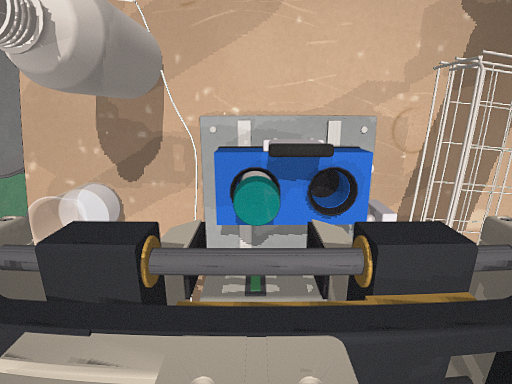

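View pics/w6.png

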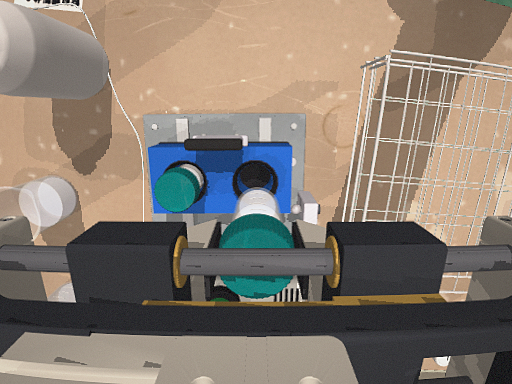

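The first tube stands upright in the right pocket at (256,200) in w5. The second is held centred over the left pocket in w6. I'll insert it, release, and check.

Run:
```python
from h import *
p=np.array([.4640,-.2047])
print(servo_line([*p,.125],rate=.12,stop_force=15)); print(get_obs()["position"],get_obs()["ft_force"])
print(servo_line([*p,.083],rate=.06,stop_force=12))
o=get_obs();print(o["time_s"],o["position"],o["ft_force"],o["grip_width"])
if o["position"][2]<.088:
    set_gripper(.054)
    servo_line([*p,.20],rate=.2)
    set_gripper(0)
    y=np.radians(6.1);m=np.array([.46805,-.24225]);xd=np.array([np.cos(y),np.sin(y)])
    goto([*(m-.08*xd),.2],rot(y))
    o=get_obs();wp=(o["position"],o["orientation"]);im=read_camera("wrist");cv2.imwrite("pics/w7.png",im);cv2.imwrite("pics/side7.png",read_camera("side")[130:260,180:360].repeat(4,0).repeat(4,1))
    cv2.imwrite("pics/top7.png",cv2.resize(read_camera("top")[145:275,285:385],None,fx=4.5,fy=4.5))
    np.save("w7.npy",np.c_[o["orientation"],o["position"]]);print(o["time_s"],o["position"],o["grip_width"])
```

```text
False
[ 0.46412979 -0.2046706   0.12520049] [-0.23448639  0.42422789  0.00624302]
True
18.9833 [ 0.46388573 -0.20415998  0.08503101] [-0.31770689 -0.22382316  5.86916211] 0.040292982111935216
21.6083 [ 0.38756489 -0.25162191  0.20019219] 0.0005512411651656648
```

View pics/w7.png

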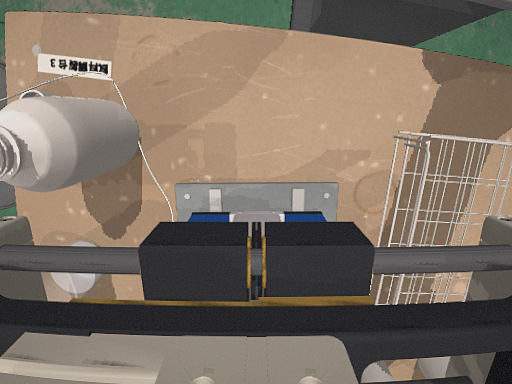

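View pics/side7.png

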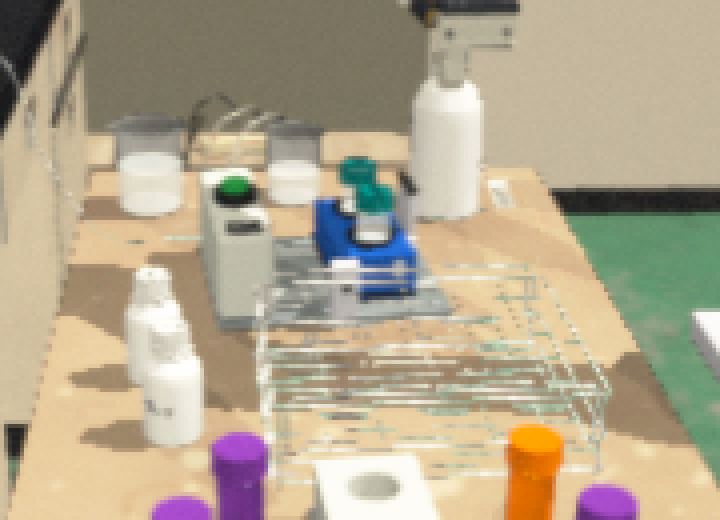

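View pics/top7.png

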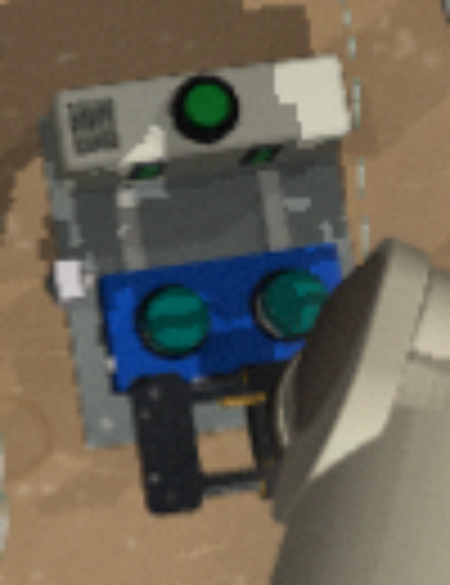

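Both tubes are down in their pockets (the first at TCP 0.085, and the second stopped at the same height). Before lowering in front of the tab, I'll check clearance to the tall wash bottle on the right.

Run:
```python
from h import *
a=np.load("w7.npy");wp=(a[:,3],a[:,:3])
for z in(.0,.1,.15): print(z,atz("wrist",(138,125),z,wp),atz("top",(397,243),z), atz("top",(389,245),z))
# tab top, near-face position: nearest edge rubber if visible in w3 (row 18, cols 232-284)
a=np.load("w3.npy");wp=(a[:,3],a[:,:3])
for c in((232,18.5),(284,18.5),(232,29),(284,29)): print("tab",atz("wrist",c,.108,wp))
```

```text
0.0 [ 0.34495541 -0.39809398  0.        ] [ 0.3836315  -0.43719082  0.        ] [ 0.37850375 -0.41171449  0.        ]
0.1 [ 0.33728554 -0.35917468  0.1       ] [ 0.38055311 -0.40822797  0.1       ] [ 0.37581348 -0.38467999  0.1       ]
0.15 [ 0.3334506  -0.33971503  0.15      ] [ 0.37901392 -0.39374654  0.15      ] [ 0.37446835 -0.37116274  0.15      ]
tab [ 0.42176639 -0.27371023  0.108     ]
tab [ 0.41625593 -0.2226764   0.108     ]
tab [ 0.43157934 -0.27278519  0.108     ]
tab [ 0.42604426 -0.22148419  0.108     ]
```

Run:
```python
from h import *
y=np.radians(6.1);m=np.array([.46805,-.24225]);xd=np.array([np.cos(y),np.sin(y)]);yd=np.array([-xd[1],xd[0]])
print(get_obs()["q"].round(2) if hasattr(get_obs()["q"],"round") else get_obs()["q"])
for dy in(-90,90):
  for s,z in((-.1,.26),(-.078,.08),(.06,.08)):
    q=ik([*(m+s*xd),z],rot(y+np.radians(dy)));print(dy,s,z,None if q is None else np.round(q,2))
```

```text
[ 0.76  0.18 -0.28  2.04  0.06  0.93  2.13]
-90 -0.1 0.26 [ 0.66  0.07 -0.12  2.    0.01  1.07  0.64]
-90 -0.078 0.08 [ 0.56  0.36 -0.05  2.13  0.03  0.65  0.59]
-90 0.06 0.08 [ 0.41  0.52 -0.05  1.86  0.04  0.76  0.45]
90 -0.1 0.26 [-0.71  0.2   1.4   2.04 -0.22  1.08 -2.24]
90 -0.078 0.08 [-0.47  0.89  1.35  2.16 -1.06  1.06 -1.56]
90 0.06 0.08 [-0.48  1.07  1.35  1.88 -1.14  1.23 -1.77]
```

Run:
```python
from h import *
y=np.radians(6.1);m=np.array([.46805,-.24225]);xd=np.array([np.cos(y),np.sin(y)])
R=rot(y-np.pi/2)
s=lambda o:round(float((o["position"][:2]-m)@xd),4)
goto([*(m-.088*xd),.22],R)
print(servo_line([*(m-.088*xd),.078],rate=.15,stop_force=10))
o=get_obs();print(o["time_s"],s(o),o["position"],o["ft_force"].round(1))
cv2.imwrite("pics/side8.png",cv2.resize(read_camera("side")[150:230,230:330],None,fx=6,fy=6))
print(servo_line([*(m-.045*xd),.078],rate=.06,stop_force=10))
o=get_obs();print(o["time_s"],s(o),o["position"],o["ft_force"].round(1))
```

```text
False
24.2167 -0.0875 [ 0.38111564 -0.25192057  0.07860757] [ 0.1 -0.4  0.6]
False
25.1333 -0.0451 [ 0.42318595 -0.24682151  0.07782067] [0.1 0.  0.6]
```

View pics/side8.png

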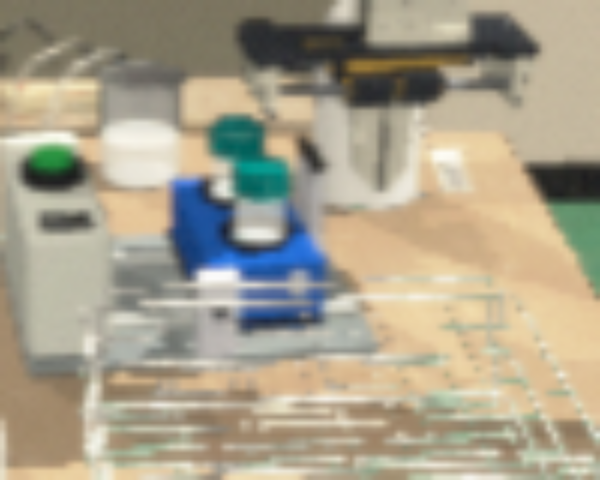

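Run:
```python
from h import *
y=np.radians(6.1);m=np.array([.46805,-.24225]);xd=np.array([np.cos(y),np.sin(y)])
s=lambda o:round(float((o["position"][:2]-m)@xd),4)
cv2.imwrite("pics/top9.png",cv2.resize(read_camera("top")[145:265,285:385],None,fx=4.8,fy=4.8))
for t in(-.03,-.015,0.0):
    r=servo_line([*(m+t*xd),.078],rate=.06,stop_force=25)
    o=get_obs();print(r,o["time_s"],s(o),o["position"][2].round(4),(o["ft_force"][:2]@xd).round(2))
    if r:break
cv2.imwrite("pics/side9.png",cv2.resize(read_camera("side")[150:230,230:330],None,fx=6,fy=6))
cv2.imwrite("pics/w9.png",read_camera("wrist"))
```

```text
False 25.5833 -0.0291 0.0781 -0.28
False 25.9833 -0.0141 0.078 -0.48
False 26.3833 -0.001 0.0777 -4.18
```

View pics/side9.png

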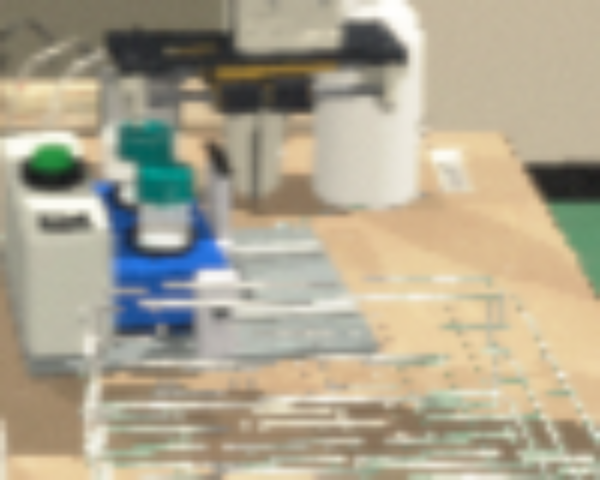

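View pics/w9.png

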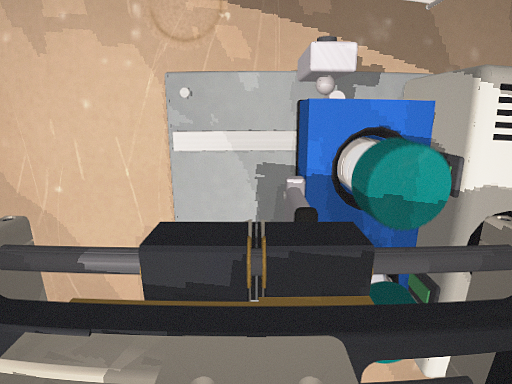

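The carriage is moving, and the resistance has risen to about 4 N, so the detent zone has begun. I'll keep pushing.

Run:
```python
from h import *
y=np.radians(6.1);m=np.array([.46805,-.24225]);xd=np.array([np.cos(y),np.sin(y)])
s=lambda o:round(float((o["position"][:2]-m)@xd),4)
for t in(.004,.008,.012,.016,.020,.024):
    r=servo_line([*(m+t*xd),.078],rate=.04,stop_force=22)
    o=get_obs();f=(o["ft_force"][:2]@xd);print(r,o["time_s"],s(o),o["position"][2].round(4),f.round(2))
    if r or f<-14:break
cv2.imwrite("pics/side10.png",cv2.resize(read_camera("side")[150:230,230:330],None,fx=6,fy=6))
cv2.imwrite("pics/w10.png",read_camera("wrist"))
```

```text
False 26.7333 -0.0009 0.0777 -16.19
```

View pics/w10.png

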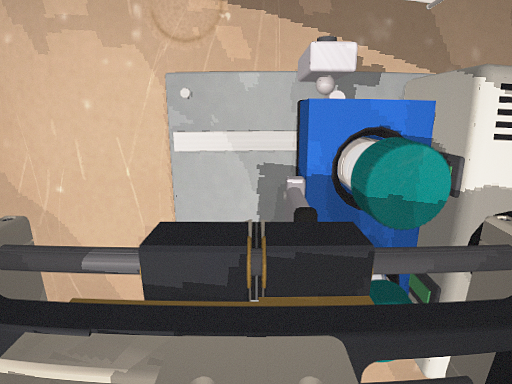

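View pics/side10.png

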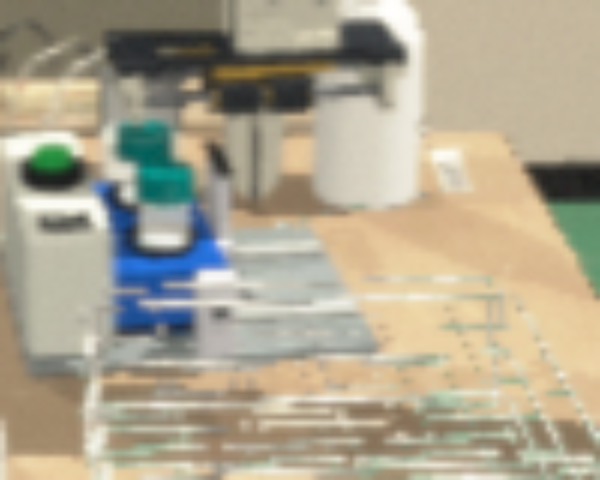

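It held 16 N without moving. That is above the 8 N detent plus friction, so this is the end stop. I'll retract and check the travel and the tubes from above, and locate the button with the wrist camera.

Run:
```python
from h import *
y=np.radians(6.1);m=np.array([.46805,-.24225]);xd=np.array([np.cos(y),np.sin(y)])
R=rot(y-np.pi/2)
servo_line([*(m-.02*xd),.078],rate=.1)
print(get_obs()["ft_force"].round(2))
servo_line([*(m-.02*xd),.22],rate=.2)
goto([.60,-.23,.22],R)
o=get_obs();im=read_camera("wrist");cv2.imwrite("pics/w11.png",im)
np.save("w11.npy",np.c_[o["orientation"],o["position"]]);wp=(o["position"],o["orientation"]);print(o["time_s"],o["position"])
for b in blob(im,(50,90,50),(75,255,255)): 
    if b[0]>60: print("green",b,atz("wrist",b[1],.105,wp),atz("wrist",b[1],.115,wp))
sd=read_camera("side")
for b in blob(sd,(50,90,50),(75,255,255),(225,165,255,190)):print("side green",b,ray("side",b[1]))
b0=cv2.imread("pics/side0.png")
for b in blob(b0,(50,90,50),(75,255,255),(225,165,255,190)):
    print("side0 green",b)
    o1,d1=ray("side",b[1]);o2,d2=ray("top",(330.6,168.0))
    A=np.c_[d1,-d2];t=np.linalg.lstsq(A,o2-o1,rcond=None)[0];print(o1+t[0]*d1,o2+t[1]*d2)
```

```text
[ 0.48 -0.32  0.14]
28.7417 [ 0.59895723 -0.22957858  0.21764936]
green (np.int32(766), [258.3, 189.3], [243, 174, 31, 32]) [ 0.59929518 -0.23013092  0.105     ] [ 0.59898534 -0.22758524  0.115     ]
side green (np.int32(31), [238.4, 176.2], [235, 174, 8, 5]) (array([0.60437035, 1.05613212, 0.60461336]), array([-0.00227159, -0.93604606, -0.36017608]))
side0 green (np.int32(31), [238.4, 176.2], [235, 174, 8, 5])
[ 0.60125498 -0.22760903  0.11064957] [ 0.60075943 -0.22756479  0.11053772]
```

View pics/w11.png

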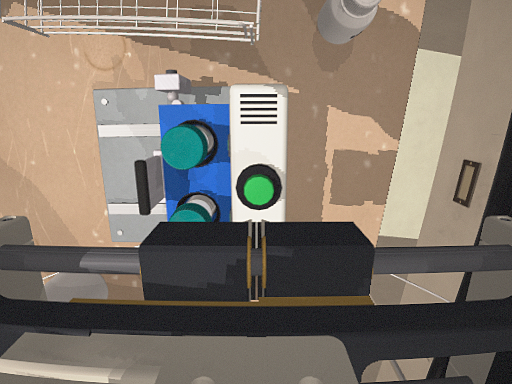

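Run:
```python
from h import *
y=np.radians(6.1);xd=np.array([np.cos(y),np.sin(y)]);yd=np.array([-xd[1],xd[0]])
a=np.load("w11.npy");wp=(a[:,3],a[:,:3])
t=atz("wrist",(135,187),.108,wp);b=atz("wrist",(258.3,189.3),.111,wp)
print("tab now",t,"button-tab along x",(b-t)[:2]@xd)
a=np.load("w3.npy");w3=(a[:,3],a[:,:3])
t0=(atz("wrist",(232,18.5),.108,w3)+atz("wrist",(284,18.5),.108,w3))/2
print("travel",(t-t0)[:2]@xd)
im=cv2.imread("pics/w11.png")
n=atz("wrist",(160,112),.06,wp);f=atz("wrist",(230,112),.06,wp);h=atz("wrist",(230.5,112),.095,wp)
bn=atz("wrist",(94,115),.015,wp)
print("carriage len",(f-n)[:2]@xd,"near edge to base near edge",(n-bn)[:2]@xd,"button-base near",(b-bn)[:2]@xd)
# initial position using top0: base near z? and pockets mid
f0=lambda c:np.array([c[0]/5.5-.41+285,c[1]/5.5-.41+145])
bm=(atz("top",f0((105,545)),.012)+atz("top",f0((460,495)),.012))/2
for B,L,Rr in ((np.array([.6008,-.2276]),np.array([.4653,-.2037]),np.array([.4731,-.2788])),):
    M=(L+Rr)/2;print("start: button-pocket",(B-M)@xd,"pocket-base near",(M-bm[:2])@xd)
```

```text
tab now [ 0.48378389 -0.23974059  0.108     ] button-tab along x 0.11585545399173168
travel 0.06357160447674153
carriage len 0.07298004093948128 near edge to base near edge 0.0966006904725592 button-base near 0.19881848687417916
start: button-pocket 0.1323053780216693 pocket-base near 0.06780668900052389
```

The travel is 64 mm, and the carriage's far edge now lies about 2 mm from the reader head, so it is home. The button is at about (0.600,-0.228,0.110). Pressing it now.

Run:
```python
from h import *
y=np.radians(6.1);R=rot(y-np.pi/2);B=[.6003,-.2283]
goto([*B,.14],R)
o=get_obs();print(o["time_s"],o["position"],o["ft_force"].round(2))
hit=False
for z in np.arange(.122,.094,-.002):
    r=servo_line([*B,z],rate=.05,stop_force=14)
    o=get_obs();print(r,round(o["time_s"],2),o["position"].round(4),o["ft_force"][2].round(2))
    if r or o["ft_force"][2]>11:break
cv2.imwrite("pics/w12.png",read_camera("wrist"))
cv2.imwrite("pics/side12.png",cv2.resize(read_camera("side")[150:230,210:310],None,fx=6,fy=6))
```

```text
29.2583 [ 0.59899332 -0.22879886  0.13990748] [ 0.99 -0.3   1.56]
False 29.77 [ 0.6003 -0.2283  0.122 ] 0.58
False 30.02 [ 0.6003 -0.2283  0.12  ] 0.64
False 30.27 [ 0.6002 -0.2283  0.1178] 0.52
False 30.52 [ 0.6006 -0.2284  0.1162] 1.24
False 30.77 [ 0.6006 -0.2284  0.1143] 3.29
False 31.02 [ 0.6006 -0.2284  0.1122] 4.41
False 31.27 [ 0.6006 -0.2284  0.1113] 10.6
False 31.52 [ 0.6007 -0.2284  0.111 ] 20.32
```

View pics/side12.png

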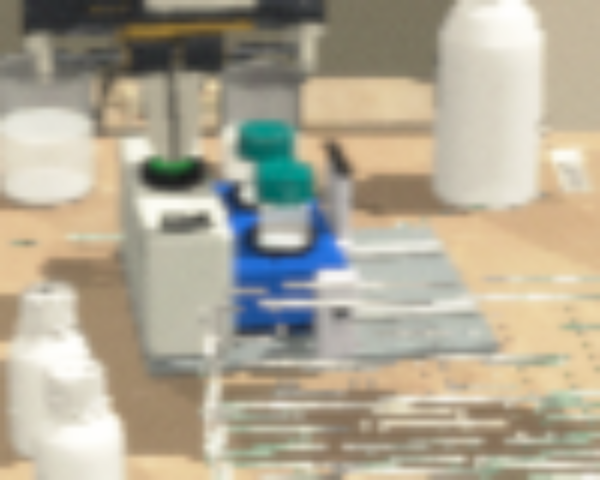

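The force rose from about z 0.117 to around 5 N, then met a hard stop at 0.111. That is roughly 6 mm of travel, so the button is fully down. I'll lift off and run the final checks.

Run:
```python
from h import *
y=np.radians(6.1);R=rot(y-np.pi/2)
servo_line([.6003,-.2283,.24],rate=.15)
a=np.load("w11.npy")
goto([.53,-.28,.26],R)
o=get_obs();im=read_camera("wrist");cv2.imwrite("pics/w13.png",im);wp=(o["position"],o["orientation"])
goto([.45,.1,.27],rot(0))
o=get_obs();print(o["time_s"],o["ft_force"].round(2))
t=read_camera("top");cv2.imwrite("pics/t13.png",cv2.resize(t[120:290,100:440],None,fx=2.3,fy=2.3))
for b in blob(t,(80,80,30),(98,255,255),(290,140,380,260)):print("cap",b,atz("top",b[1],.112).round(4))
cv2.imwrite("pics/side13.png",cv2.resize(read_camera("side")[150:260,190:340],None,fx=5,fy=5))
```

```text
34.5917 [-0.09 -0.4  -0.15]
cap (np.int32(169), [346.7, 189.8], [340, 183, 15, 15]) [ 0.5359 -0.27    0.112 ]
cap (np.int32(170), [320.6, 193.6], [313, 187, 15, 15]) [ 0.5272 -0.195   0.112 ]
```

View pics/w13.png

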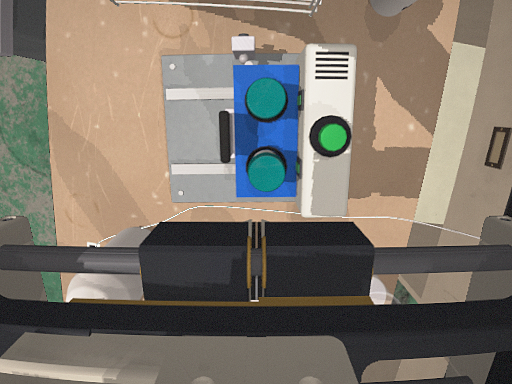

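View pics/t13.png

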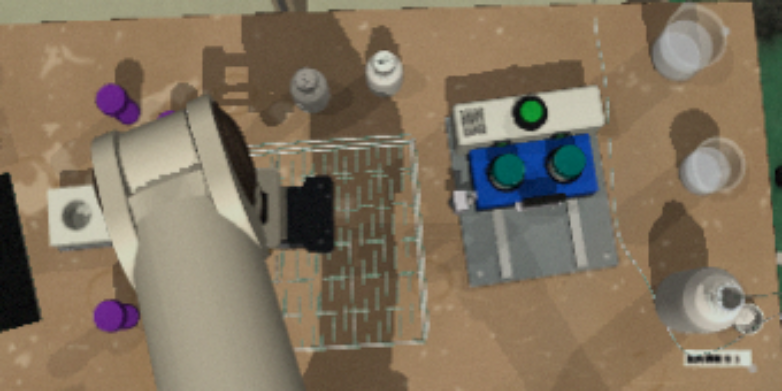

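View pics/side13.png

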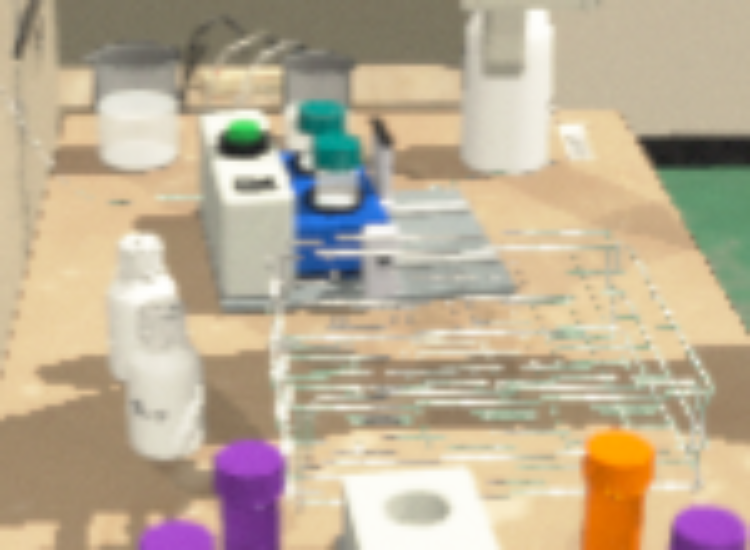

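```bash
python3 -c "
from bench import *
job_done()"
```

```text
the job is handed in; nothing more can be done
```

The job is done and handed in. By the robot's clock it was at about 35 s of the 72 s allowed at the last check. The hand-in reports no verdict, so what follows rests on my own measurements.

- **Tubes:** both teal-capped tubes went from the white rack into the carriage pockets. Each was lowered until it met the bottom at TCP z 0.085, against 0.0855 calculated. In the last pictures both stand upright, 75.5 mm apart (76 mm expected).
- **Carriage:** I pushed it about 63–64 mm by its tab. It then held 16 N without moving, more than the roughly 9.5 N that detent and friction can resist, so it was on the end stop. It stayed there after the fingers left, with its far edge about 2 mm from the reader head. There is no direct joint reading, so "home" rests on these checks.
- **Button:** I pressed it only after that. The force built from about z 0.117 to a hard stop at 0.111, about 6 mm of travel, and the button sprang back.
- **Other things:** the bottles and beaker look unmoved in the last pictures, and the gripper was clear of everything.

Two readings disagreed. The top and wrist cameras differed by 2–3 mm, so I used their average for the grasps and placings. The final push was to stop at a 22 N force change, and that stop did not trigger because my own 14 N check ended the push first. Likewise, the last press step ended on my own force check at 20 N rather than the 14 N stop. The wrist force seen stayed far below the 120 N limit.

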